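# Prop the parts chest open

### The job

Open the grey parts chest and leave its lid propped: raise the lid by its front tab until it stands upright by itself, swing up the steel prop rod from the chest's side, then let the lid down gently so that the rod's pin goes through the hole in the lid's ear and the rod carries the lid. Let go of everything, and do not disturb the tools and parts lying around.

Things in the scene. Friction and masses are not known exactly. Their poses are not given: they have to be found in the camera images.
- chest: grey sheet-steel parts chest, bolted down, 170 x 170 mm and 86 mm high, with its lid shut at the start. Origin: centre of its underside, on the table. Its x axis points from the front (robot side) to the hinged back, y to its left (the side with the rod), z up. In this frame the lid's hinge axis runs along y through x = 88, z = 88 mm, and the rod's pivot axis runs along y through x = -78, z = 45 mm
- lid (a joint): lid angle (rad): 0 shut, grows as its front rises, about 1.57 upright, stop at 1.75. A stiff hinge keeps the lid wherever it is left above about 1.3 rad; below about 1.0 rad it falls if nothing carries it. It weighs 0.35 kg. Propped (collar of the rod against the ear's underside) it reads 0.785
- lid_tab (a point): grip point of the lid's steel front tab, in the tab's middle, 214 mm from the hinge axis and 36 mm in front of the lid's front edge, at chest y = 0. The tab is a 26 mm wide, 6 mm thick tongue that projects 50 mm from the lid's edge and ends in a cross bar 30 mm long (along chest y) and 12 mm thick, 222 mm from the hinge axis. Its sides can be pinched along chest y, and turn between the fingers as the lid swings. Its axes are the lid's: at angle 0 those of the chest
- lid_hole (a point): centre of the round holding hole, 19 mm wide, in the lid's steel ear: a flat plate 44 x 50 mm, 5 mm thick, that projects from the lid's left edge, coplanar with the lid (its underside lies level with the hinge axis). The hole is 140 mm from the hinge axis, at chest y = 132 mm; the point is in mid thickness. Its axes are the lid's, z along the hole
- rod (a joint): prop rod angle (rad): 0 stowed, level along the chest's left side with its free end to the back; grows as the free end rises, 1.57 straight up. A stiff pivot keeps it wherever it is left (about 0.12 N m to turn it). At 1.129 its pin meets the hole as the lid comes down; 0.03 off is still good
- rod_grip (a point): point on the axis of the steel prop rod, 105 mm from its pivot: a good place to grip. The rod is a round bar 10 mm thick, 157 mm from pivot to collar, standing at chest y = 132 mm, 47 mm off the chest's side. Its axes: x along the rod to the free end, y along the pivot axis (chest y)
- rod_pin (a point): point on the axis of the rod's pin, 2.5 mm above its collar, which comes to the centre of the lid's hole when the pin is home. The pin at the rod's free end is 8 mm thick and stands 14 mm out of a collar 26 mm wide; it is bent 0.34 rad off the rod (downward when stowed), so that it is square to the lid when propped. Axes as rod_grip
- cutter: bystander: small side cutter with blue grips, 145 mm, on the table before the chest's front tab. Origin: centre of its underside
- screwdriver: bystander: yellow-handled screwdriver, 156 mm, to the left of the rod. Origin: centre of its underside
- tape: bystander: roll of amber tape, 62 mm across, 18 mm high, left of the chest's front. Origin: centre of its underside
- marker_pen: bystander: black and red marker, 129 mm long, 12 mm thick, lying close to the robot on its left. Origin: centre of its underside

How it is judged:
By the outcome, as a careful person would: the job done as asked, in the order asked, and still so for the second after the job is handed in, with the robot touching nothing.
It also fails if it takes over 69 s, if anything falls off the work surface, if the arm or the gripper's body presses on something with over 40 N, if the wrist force passes 120 N, or if a joint passes its speed limit or range.

### The arm

A 6-joint arm with a two-finger parallel gripper is mounted at the origin on the work surface; the furniture and walls round the work are solid. World frame = base frame: x ahead of the robot, y to its left, z up, the work surface at z = 0. Lengths are in m, angles in degrees, forces in N, time in s.
With the tool pointing down it reaches from about 0.4 to 0.825 m from the base axis. Payload 7 kg.
Tool frame: the origin (TCP) lies at the very end of the fingers, on their centre line; the grasp point (between the pads) lies 19 mm behind it (ctrl.grip_depth is the z of the grasp point in the tool frame, in m); z points along the fingers, y is the direction in which the jaws open and shut (so a half turn about z gives the same grasp; the last joint's range is limited). The gripper opens to 88 mm and grips with 3 to 60 N. Pads are 19 mm wide; open, the fingers measure 130 mm over their backs; the gripper's body (78 mm by 193 mm) begins 47 mm behind the grasp point.
Start: joints at [89.502, 20.546, 0.682, 0, -70.136, -16.507], TCP at [0.197, 0.645, 0.227] pointing down, gripper open.
Joint ranges: [-176.03, 176.03], [-82.01, 121.73], [-58.28, 71.71], [-173.87, 95.51], [-174.79, -0.11], [-173.66, 173.66]. Speed limits (degrees/s): [136.94, 136.94, 172.46, 180, 180, 180].

### API

Orientations are given as [roll, pitch, yaw] about the fixed x, y, z axes, in that order (R = Rz(yaw) Ry(pitch) Rx(roll)).
In Python, from plant import telemetry, snapshot, job, models, ctrl gives the robot as it stands.
- The arm moves only by the tool jog_arm, never from a script. Its argument "targets" is text: rows parted by semicolons, each of 7 numbers parted by spaces: the shift along the tool's x, y, z in m, then the turn, a rotation vector about the tool's x, y, z in degrees, then the gripper command: -1 is shut, 1 is fully open, values between are in proportion. A call has exactly 8 rows; each row is the pose to reach, as a shift and turn from the pose measured when the call began, along the tool's axes at that moment; what a row does not reach only later rows make up. A row lasts 1/8 s, in which the tool goes at most 62.5 mm and 10.7 degrees, less where a joint would pass 70% of its speed; a pose out of reach is approached as far as the arm can. A call with a gripper value outside its range is refused whole. The fingers move at their own pace and stop on an object; the grip force is fixed at half the most. Time passes only in rows, so rows that repeat a pose let the fingers close, or fill a call up. It gives the time, the measured TCP pose, the force and the opening at its end, in the units of the state.
- telemetry.get_obs(): the state, without advancing time (a new reading comes with each control period).
- snapshot(name): name is "scene" or "top"; returns a dict with "img" (480x640x3 uint8, red, green, blue), "range_z" (480x640 float32, m along the optical axis (not along the pixel's ray), 0 where there is no reading), "intrinsics" (3x3 intrinsics, pixels), "k1" (the pictures are not rectified: a ray, as slopes to the right and down, at radius r is drawn at 1 + k1 r^2 times it, then the intrinsics apply), "R" (3x3) and "t" (3): a world point X has camera coordinates R X + t. Camera axes: x right, y down, z forward; pixel columns grow to the right and rows downward; lengths in m; the calibration is good to about 2 mm. A picture is of the moment at which its call begins.
- job.close_job(): hands the job in, once; it reports no verdict.
Trained networks look in a picture, given as the dict that the camera call returned (one of the last four; its "shot" number tells which), for a name from the list of things; names that differ only in an ending like _2 or _b are one class to them, and where a whole thing is asked for, a point or a joint stands for the part that bears it (a point fixed in the world has none). Each returns a list of dicts, best first, with "conf" (0 to 1); they miss things now and then, are a little off and sometimes report something else, mostly with a low value. They report only what shows in the picture. A call takes as long as a camera call.
- models.cut_out(name, picture): "region" (480x640 bool, what is visible of it) and "uv" ([column, row] in pixels, amid what is visible of it).
- models.spot_point(name, picture): "uv" ([column, row] in pixels: a listed point, or the origin of a listed thing).
The state is a dict: "clock": time; "joint_pos": joint angles; "qvel": joint speeds; "tau": joint torques, N m; "tool_pos": TCP position; "orientation": TCP orientation; "force": force on the tool from outside, world axes, zero at the start; "moment": the same for the moment, N m; "opening": finger opening in m.
Only numpy, scipy, OpenCV 4.12 (cv2) and the standard library are available. Lean on these libraries where they do the work, as an engineer would, in place of code of your own. Each camera call takes 0.05 s, during which the arm holds its last target.

## Working session

There is one attempt and no reset: what is moved stays moved. The work goes in short steps, Python scripts to look and compute and a tool call to move; the robot and the scene stay as the last step left them, time stands still between calls to the robot, and variables do not carry over. Pictures are saved under pics/ and viewed, and the job is handed in when it is done.

Besides the shell and the picture viewer there is one more tool, called after "Call:" by a JSON object that holds its "op" and its "data". jog_arm: Moves the arm, as the interface text tells. Its arguments: {"type":"object","properties":{"targets":{"type":"string"}},"required":["targets"]}

```bash
ls; mkdir -p pics; cat > h.py <<'E'
import numpy as np, cv2
from plant import telemetry, snapshot, job, models, ctrl
def ray(p,uv):
    K=p["intrinsics"];k1=p["k1"]
    d=np.array([(uv[0]-K[0,2])/K[0,0],(uv[1]-K[1,2])/K[1,1]]);u=d.copy()
    for _ in range(20): u=d/(1+k1*(u@u))
    return np.array([u[0],u[1],1.0])
def world(p,uv,z=None):
    r=ray(p,uv)
    if z is None:
        z=p["range_z"][int(round(uv[1])),int(round(uv[0]))]
    return p["R"].T@(r*z-p["t"])
def onplane(p,uv,h):
    o=-p["R"].T@p["t"];d=p["R"].T@ray(p,uv);return o+d*(h-o[2])/d[2]
def proj(p,X):
    c=p["R"]@np.array(X)+p["t"];u=c[:2]/c[2];r2=u@u;u=u*(1+p["k1"]*r2)
    K=p["intrinsics"];return np.array([K[0,0]*u[0]+K[0,2],K[1,1]*u[1]+K[1,2]])
def save(p,n): cv2.imwrite("pics/"+n+".png",p["img"][:,:,::-1])
E
python3 - <<'E'
from h import *
for n in ["scene","top"]:
    p=snapshot(n);save(p,n+"0");print(n,p["k1"],-p["R"].T@p["t"])
    for nm in ["chest","lid_tab","lid_hole","rod_grip","rod_pin","cutter","screwdriver","tape","marker_pen"]:
        r=models.spot_point(nm,p)
        for q in r[:2]: print(nm,np.round(q["uv"],1),round(q["conf"],2),np.round(world(p,q["uv"]),3))
o=telemetry.get_obs();print(o); print(ctrl.grip_depth)
E
```

```text
pics
scene -0.0681286173598545 [ 0.0633324  -0.18376885  0.6588606 ]
chest [353.3 260.3] 0.81 [0.476 0.194 0.094]
chest [346.  278.5] 0.69 [0.435 0.171 0.096]
lid_tab [347.3 279.5] 0.74 [0.436 0.169 0.096]
lid_hole [281.2 238.2] 0.6 [0.479 0.407 0.001]
rod_grip [292.8 227.2] 0.66 [0.484 0.371 0.052]
rod_pin [296.2 209.2] 0.63 [0.523 0.406 0.056]
cutter [332.2 344.6] 0.91 [0.37  0.135 0.01 ]
screwdriver [230.  255.1] 0.63 [ 0.371  0.442 -0.002]
tape [236.1 314.9] 0.92 [0.29  0.303 0.001]
marker_pen [209.4 259.9] 0.75 [0.331 0.457 0.   ]
top -0.152156824203447 [0.31341446 0.30040321 0.9306656 ]
chest [340.5 201.8] 0.77 [0.313 0.3   0.931]
lid_tab [390.2 250.4] 0.57 [0.444 0.179 0.092]
lid_hole [296. 265.] 0.76 [0.425 0.328 0.05 ]
lid_hole [251.1 204.1] 0.51 [0.525 0.403 0.058]
rod_grip [264.1 231.3] 0.79 [0.49  0.386 0.   ]
rod_pin [249.3 203.9] 0.62 [0.524 0.406 0.062]
rod_pin [217.9 321.3] 0.53 [0.333 0.46  0.01 ]
cutter [405.  298.7] 0.71 [0.373 0.142 0.01 ]
tape [307.5 348.5] 0.62 [ 0.289  0.308 -0.003]
tape [224.9 299.1] 0.46 [0.37  0.447 0.023]
marker_pen [219. 321.] 0.73 [0.333 0.458 0.011]
{'clock': 1.0, 'joint_pos': array([ 8.95020274e+01,  2.05448380e+01,  6.83229620e-01, -1.69671474e-04,
       -7.01370149e+01, -1.65082966e+01]), 'qvel': array([ 0.11658722, -0.14020747,  0.00590369,  0.04600822, -0.00737551,
       -0.01663359]), 'tau': array([-1.54303765e-03, -5.82389617e+01,  2.93306762e+01,  7.00241268e+00,
        1.24302472e-02, -2.47644380e-05]), 'tool_pos': array([0.19741625, 0.64546638, 0.22658757]), 'orientation': array([-1.79998725e+02,  5.44202638e-04, -1.70063268e+01]), 'force': array([-0.36976368, -0.43675418, -0.10308442]), 'moment': array([ 0.02423127,  0.01480213, -0.0065256 ]), 'opening': 0.0876589190707017}
-0.0188
```

View pics/scene0.png

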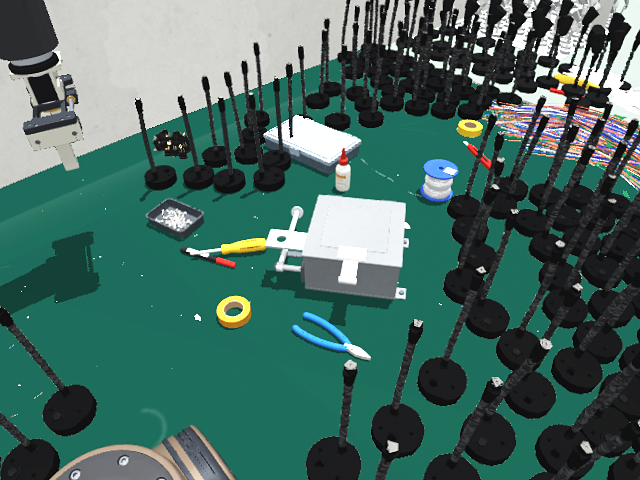

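View pics/top0.png

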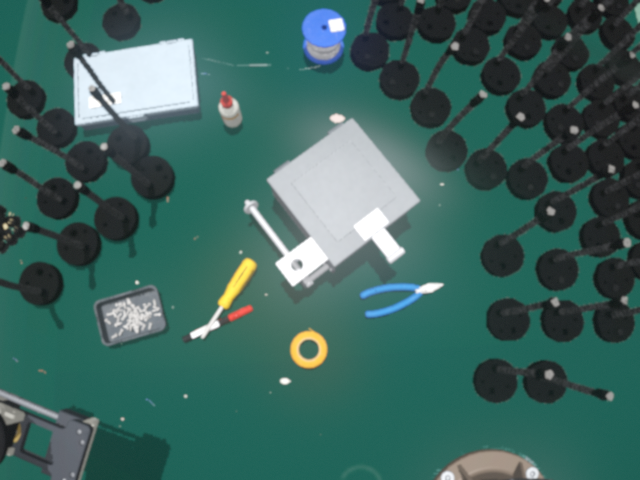

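The scene picture shows the chest at about (355,250), with its tab at (348,265) and the ear and rod to its left. In the top picture the ear hole is at (296,265), the tab runs (375,222) to (395,253), and the rod tip is at (250,205). I'll zoom in to fit the chest's pose.

```bash
python3 - <<'E'
from h import *
p=snapshot("top");c=p["img"][110:310,230:450,::-1];cv2.imwrite("pics/topz.png",cv2.resize(c,(660,600),interpolation=cv2.INTER_CUBIC))
p=snapshot("scene");c=p["img"][185:305,255:425,::-1];cv2.imwrite("pics/scenez.png",cv2.resize(c,(680,480),interpolation=cv2.INTER_CUBIC))
E
```

```text
(no output)
```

View pics/topz.png

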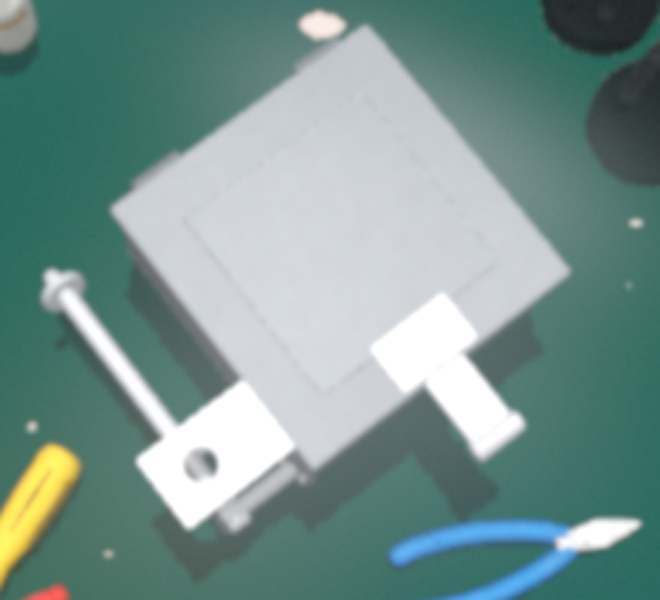

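View pics/scenez.png

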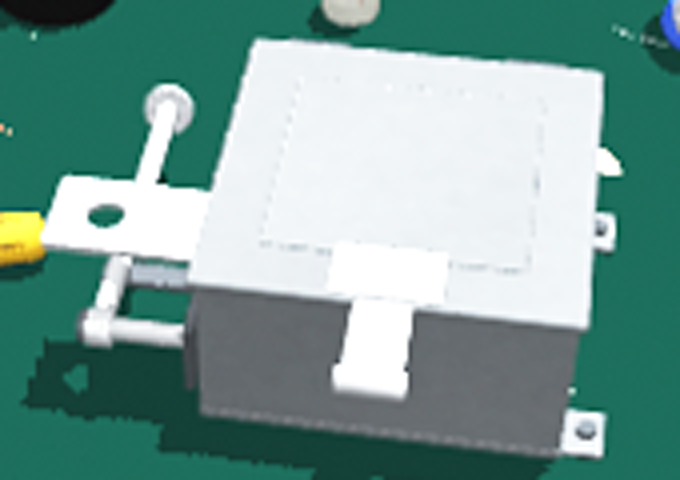

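```bash
cat >> h.py <<'E'
def C2W(P,X):
    c,s=np.cos(P[2]),np.sin(P[2]);X=np.asarray(X,float)
    return np.array([P[0]+c*X[0]-s*X[1],P[1]+s*X[0]+c*X[1],X[2]])
E
python3 - <<'E'
from h import *
from scipy.optimize import least_squares
T=snapshot("top");S=snapshot("scene")
for uv in [(343,193),(320,180),(370,200)]: print(world(T,uv))
for uv in [(355,220),(340,230)]: print(world(S,uv))
obs=[(T,(297,264.7),(-.052,.132,.092)),(S,(281.2,238.5),(-.052,.132,.092)),
(T,(395.7,255),(-.134,0,.097)),(S,(347.5,280.5),(-.134,0,.092)),
(T,(250.7,206.7),(.080,.132,.045)),(S,(297,212),(.079,.132,.045)),
(T,(334.3,266),(-.09,'w',.094)),(T,(420,200),(-.09,'-w',.094)),(S,(302.5,255.7),(-.09,'w',.094)),(S,(401.7,266.5),(-.09,'-w',.094))]
def f(v):
    r=[]
    for p,uv,X in obs:
        X=[v[3] if a=='w' else -v[3] if a=='-w' else a for a in X]
        r+=list(proj(p,C2W(v,X))-uv)
    return r
for sel in [None]:
    s=least_squares(f,[.49,.25,-.8+.1,.088],loss='soft_l1');print(s.x,np.degrees(s.x[2]));print(np.round(np.array(f(s.x)).reshape(-1,2),1))
np.save("P.npy",s.x[:3])
P=s.x
for n,X in dict(tab=(-.126,0,.091),hole=(-.052,.132,.0905),grip=(.027,.132,.045),pin=(.079,.132,.045),pivot=(-.078,.132,.045),hinge=(.088,0,.088)).items(): print(n,C2W(P,X),np.hypot(*C2W(P,X)[:2]))
E
```

```text
[0.53576668 0.25310923 0.09302177]
[0.55571423 0.29005637 0.09703398]
[0.52411128 0.2102322  0.09567488]
[0.55204447 0.2657762  0.09686163]
[0.51137815 0.26441123 0.09709379]
[0.5425819  0.25278871 0.66479848 0.08687303] 38.090147123680076
[[ 0.2 -0.1]
 [-0.1  0.1]
 [ 0.5 -0.8]
 [-0.2 -0.3]
 [-0.4 -0.5]
 [-0.1  1.4]
 [ 0.7  0. ]
 [ 0.3  0.2]
 [-1.4 -0.6]
 [-0.5 -0.1]]
tab [0.44341472 0.17505924 0.091     ] 0.47672041021058975
hole [0.42022489 0.32459931 0.0905    ] 0.5309930958149207
grip [0.48240114 0.37333445 0.045     ] 0.6099913680708884
pin [0.52332728 0.40541328 0.045     ] 0.6619904558672624
pivot [0.39976182 0.30855989 0.045     ] 0.5049937826685965
hinge [0.61184152 0.30707595 0.088     ] 0.6845770115384224
```

The pose fit is good to about 1 px. Now I'll check how tall the surrounding poles are before planning paths.

```bash
python3 - <<'E'
from h import *
H=np.zeros((24,24))
for n in ["top","scene"]:
    p=snapshot(n);z=p["range_z"];K=p["intrinsics"]
    vv,uu=np.mgrid[0:480,0:640];v=z>0
    pts=np.stack([uu[v],vv[v]],1).astype(np.float32)
    und=cv2.undistortPoints(pts[:,None],K,np.array([p["k1"],0,0,0]))[:,0]
    X=(np.c_[und,np.ones(len(und))]*z[v][:,None]-p["t"])@p["R"]
    i=((X[:,0]+.1)/.05).astype(int);j=((X[:,1]+.3)/.05).astype(int)
    ok=(i>=0)&(i<24)&(j>=0)&(j<24)&(X[:,2]<.6)
    np.maximum.at(H,(i[ok],j[ok]),X[ok,2])
print("rows x from -.1, cols y from -.3, cm")
for i in range(24): print("%5.2f"%(-.1+.05*i),' '.join("%3d"%round(h*100) for h in H[i]))
E
```

```text
rows x from -.1, cols y from -.3, cm
-0.10   0   0   0   0   0   0   0   0   0   0   3  13   3   0   0   0   0   0   0   0   0   0   0   0
-0.05   0   0   0   0   0   0  28  28   0   0   0   3  24   2   0   0   0   0   0   0   0   0   0   0
 0.00   0   0   0   0   0   0  28  28   0   0   0   3  23   2   0   0   0   0   0   0   0   0   0   0
 0.05   0   0   0   0   3  28  28  24   0   1   1   0   0   0   0   1   1   1   0   0   0   0   0   0
 0.10   0   0   1   0   1  26  26   1   0   1   0   1   0   0   0   0   0  34  32   0   0   1   0   0
 0.15   1   0   1   3   3   2   2   0   0   1   0   0   1   0   1   1  34  50  50  41  33   0   0   0
 0.20   0   1   0  24  24   7   3   1   1   0   1   1   0   0   0   0  34  50  50  40  34   0   0   0
 0.25   2   3   1   3   3  24  23   0   0   0   0   2   2   1   0   0   1   1   3  33  34   0   1   1
 0.30   3  24   3  24   3  24   2   0   0   2   1   2   2   0   2   2   3   3   3   3   0   0   1   0
 0.35   3  24   3  24   2  24   0   1   2   2   1   5  10   0   3   3   1   3   3   3  24  24   3   0
 0.40  23  24   3  24   3   3   3   1   1  
[... 684 characters left out ...]
   3  23  24   3   0   3  24  23   2   0   0   0   0   0   4   4   4   4   4   2  24   3
 0.80   8  20  24  24  24  24   3   1  24  24  23   7   7   0   0   1   4   4   4   4  24   4   0   0
 0.85   7   3  20   3  19   3  24   3   3  24  22   7   7   0   0   0   0   0  24  24   3   2   0   0
 0.90  14   7   6   5   3  24   3  24  24   3   0   0   0   1   0   0   0   0  23  24   3  24  11   2
 0.95   3   5   2   3  12   2  24  17   3  24   2   0   0   0   0   0   0  24  21   3   0  24   3   2
 1.00   0   0   0   3   6  24  24   7  24  24   1   2   1   0   0   0   1   2   3  24   3  24  24  24
 1.05   0   0   0   2   7  24  19  24   0   0   0   1   2   1   0   0   0   2  24   2   2  24   3   2
```

```bash
cat >> h.py <<'E'
from scipy.spatial.transform import Rotation as Ro
P=np.load("P.npy") if __import__("os").path.exists("P.npy") else None
def tcp_for(Xc,phi=0.0,depth=.0188):
    """chest-frame grasp point -> world TCP and R; tool x=-u(tilted), y=w, z=approach tilted phi toward +u"""
    a=np.array([np.sin(phi),0,-np.cos(phi)]);y=np.array([0,1,0.]);x=np.cross(y,a)
    Rc=np.stack([x,y,a],1);Rz=Ro.from_euler('z',P[2]).as_matrix()
    R=Rz@Rc; return C2W(P,Xc)+R@np.array([0,0,depth]),R
def cur():
    o=telemetry.get_obs();return o,np.array(o["tool_pos"]),Ro.from_euler('xyz',o["orientation"],degrees=True).as_matrix()
def rel(tp,R):
    o,p,Rc=cur();return np.r_[np.round(Rc.T@(tp-p),4),np.round(Ro.from_matrix(Rc.T@R).as_rotvec(degrees=True),2)]
def inchest():
    o,p,Rc=cur();g=p-Rc@np.array([0,0,.0188]);c,s=np.cos(P[2]),np.sin(P[2]);d=g-[P[0],P[1],0]
    Rz=Ro.from_euler('z',P[2]).as_matrix();a=Rz.T@Rc[:,2]
    return np.array([c*d[0]+s*d[1],-s*d[0]+c*d[1],g[2]]),np.degrees(np.arctan2(a[0],-a[2])),o
def st():
    g,phi,o=inchest();print("t",round(o["clock"],2),"grasp(chest)",np.round(g,4),"phi",round(phi,1),"F",np.round(o["force"],1),"open",round(o["opening"],4),"q",np.round(o["joint_pos"],0))
E
python3 - <<'E'
from h import *
st();print(rel(*tcp_for([-.130,0,.20])))
E
```

```text
t 1.3 grasp(chest) [-0.0294  0.522   0.2454] phi -0.0 F [-0.2 -0.   0.1] open 0.0877 q [ 90.  21.   1.  -0. -70. -17.]
[ 3.7050e-01  3.8120e-01  4.5400e-02  0.0000e+00 -0.0000e+00  1.2491e+02]
```

Call:
{"op": "jog_arm", "data": {"targets": "0.035 0.035 0 0 0 10 1;0.08 0.08 0 0 0 20 1;0.12 0.125 0 0 0 30 1;0.165 0.17 0 0 0 40 1;0.205 0.215 0 0 0 50 1;0.245 0.255 0 0 0 60 1;0.29 0.3 0 0 0 70 1;0.33 0.34 0 0 0 80 1"}}

```text
clock: 2.3
tool_pos: [0.4142, 0.222, 0.2271]
orientation: [-180.0, 0.1, -97.3]
force: [0.4, 0.1, 0.2]
opening: 0.0876
```

```bash
python3 - <<'E'
from h import *
st();print(rel(*tcp_for([-.130,0,.16])))
E
```

```text
t 2.3 grasp(chest) [-0.1201  0.055   0.2459] phi 0.1 F [0.4 0.1 0.2] open 0.0876 q [ 52.   1. -24.   0. -65. -60.]
[ 4.58e-02 -3.21e-02  8.59e-02 -2.00e-02  7.00e-02  4.46e+01]
```

Call:
{"op": "jog_arm", "data": {"targets": "0.015 -0.01 0.015 0 0 10 1;0.025 -0.02 0.03 0 0 20 1;0.035 -0.025 0.045 0 0 30 1;0.046 -0.032 0.06 0 0 40 1;0.046 -0.032 0.075 0 0 44.6 1;0.046 -0.032 0.086 0 0 44.6 1;0.046 -0.032 0.086 0 0 44.6 1;0.046 -0.032 0.086 0 0 44.6 1"}}

```text
clock: 3.3
tool_pos: [0.4404, 0.1728, 0.1416]
orientation: [180.0, 0.1, -141.8]
force: [0.8, -0.2, -0.5]
opening: 0.0875
```

```bash
python3 - <<'E'
from h import *
st();print(rel(*tcp_for([-.130,0,.091])))
p=snapshot("scene");save(p,"s1");print(proj(p,C2W(P,[-.134,0,.091])))
E
```

```text
t 3.3 grasp(chest) [-1.298e-01  1.000e-04  1.604e-01] phi 0.1 F [ 0.8 -0.2 -0.5] open 0.0875 q [ 45.   6. -31.   0. -53. -97.]
[ 3.00e-04 -1.00e-04  6.94e-02  0.00e+00  1.10e-01  9.00e-02]
[347.23414624 280.55779803]
```

View pics/s1.png

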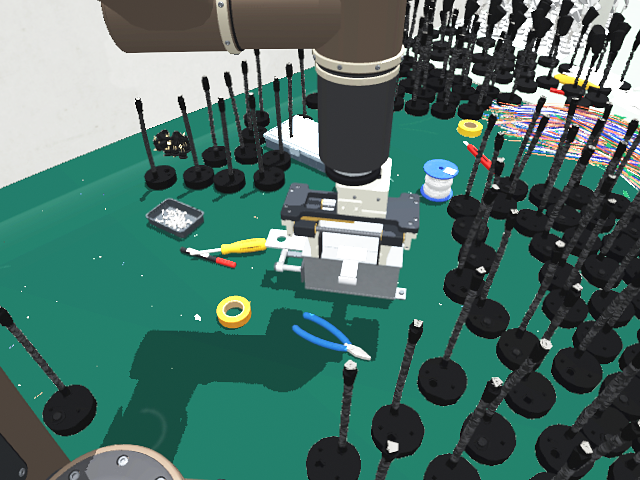

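The gripper is centred over the tab, whose bar is at (348,278), and the fingers are at both sides. Next I descend and close.

Call:
{"op": "jog_arm", "data": {"targets": "0 0 0.025 0 0 0 1;0 0 0.05 0 0 0 1;0 0 0.069 0 0 0 1;0 0 0.069 0 0 0 1;0 0 0.069 0 0 0 -1;0 0 0.069 0 0 0 -1;0 0 0.069 0 0 0 -1;0 0 0.069 0 0 0 -1"}}

```text
clock: 4.35
tool_pos: [0.4407, 0.1731, 0.073]
orientation: [180.0, 0.2, -141.8]
force: [0.3, -1.0, -0.3]
opening: 0.0533
```

```bash
python3 - <<'E'
from h import *
st()
g,phi,o=inchest()
# arc about hinge from measured grasp
r=np.hypot(g[0]-.088,g[2]-.088);a0=np.arctan2(g[2]-.088,.088-g[0])
print(r,a0)
for th in np.arange(.1,.85,.1):
    X=[.088-r*np.cos(a0+th),g[1],.088+r*np.sin(a0+th)];print(round(th,2),rel(*tcp_for(X)))
E
```

```text
t 4.35 grasp(chest) [-1.294e-01  1.000e-04  9.180e-02] phi 0.2 F [ 0.3 -1.  -0.3] open 0.0533 q [ 45.  11. -36.   0. -43. -97.]
0.2174605529392561 0.017664487740188608
0.1 [-0.0015 -0.     -0.0217  0.01    0.17    0.07  ]
0.2 [-0.0052 -0.     -0.0431  0.01    0.17    0.07  ]
0.3 [-0.011 -0.    -0.064  0.01   0.17   0.07 ]
0.4 [-0.0189 -0.     -0.0843  0.01    0.17    0.07  ]
0.5 [-0.0287 -0.     -0.1037  0.01    0.17    0.07  ]
0.6 [-0.0405 -0.     -0.122   0.01    0.17    0.07  ]
0.7 [-0.054 -0.    -0.139  0.01   0.17   0.07 ]
0.8 [-6.910e-02 -1.000e-04 -1.546e-01  1.000e-02  1.700e-01  7.000e-02]
```

Call:
{"op": "jog_arm", "data": {"targets": "0 0 0 0 0 0 -1;0 0 0 0 0 0 -1;0 0 0 0 0 0 -1;0 0 0 0 0 0 -1;0 0 0 0 0 0 -1;-0.0005 0 -0.011 0 0 0 -1;-0.0015 0 -0.022 0 0 0 -1;-0.003 0 -0.033 0 0 0 -1"}}

```text
clock: 5.35
tool_pos: [0.4429, 0.1751, 0.1068]
orientation: [180.0, 0.2, -141.8]
force: [-1.8, 4.8, -2.8]
opening: 0.0295
```

```bash
cat >> h.py <<'E'
def arc(ths):
    g,phi,o=inchest();r=np.hypot(g[0]-.088,g[2]-.088);a0=np.arctan2(g[2]-.088,.088-g[0])
    print("r",round(r,4),"ang",round(a0,3))
    for th in ths:
        X=[.088-.2175*np.cos(th),0,.088+.2175*np.sin(th)];print(round(th,2),rel(*tcp_for(X)))
E
python3 - <<'E'
from h import *
st();arc(np.arange(.25,1.1,.1))
E
```

```text
t 5.35 grasp(chest) [-0.1264  0.0003  0.1256] phi 0.2 F [-1.8  4.8 -2.8] open 0.0295 q [ 45.   9. -33.  -0. -48. -97.]
r 0.2177 ang 0.174
0.25 [-0.0037 -0.0003 -0.0162  0.03    0.18    0.07  ]
0.35 [-0.0102 -0.0003 -0.037   0.03    0.18    0.07  ]
0.45 [-0.0187 -0.0003 -0.057   0.03    0.18    0.07  ]
0.55 [-0.0292 -0.0003 -0.076   0.03    0.18    0.07  ]
0.65 [-0.0415 -0.0003 -0.0939  0.03    0.18    0.07  ]
0.75 [-0.0556 -0.0003 -0.1105  0.03    0.18    0.07  ]
0.85 [-0.0712 -0.0003 -0.1256  0.03    0.18    0.07  ]
0.95 [-0.0883 -0.0004 -0.1391  0.03    0.18    0.07  ]
1.05 [-0.1066 -0.0004 -0.1507  0.03    0.18    0.07  ]
```

Gripped at 29.5 mm, which is the bar, and lifting.

Call:
{"op": "jog_arm", "data": {"targets": "-0.004 0 -0.016 0 0 0 -1;-0.01 0 -0.037 0 0 0 -1;-0.0187 0 -0.057 0 0 0 -1;-0.029 0 -0.076 0 0 0 -1;-0.0415 0 -0.094 0 0 0 -1;-0.0556 0 -0.1105 0 0 0 -1;-0.071 0 -0.1255 0 0 0 -1;-0.071 0 -0.1255 0 0 0 -1"}}

```text
clock: 6.35
tool_pos: [0.498, 0.2182, 0.2342]
orientation: [180.0, 0.1, -141.9]
force: [-7.2, -0.3, 4.3]
opening: 0.0299
```

```bash
python3 - <<'E'
from h import *
st();arc(np.r_[np.arange(.95,1.65,.1),1.6])
p=snapshot("scene");save(p,"s2")
E
```

```text
t 6.35 grasp(chest) [-0.0564  0.0003  0.253 ] phi 0.1 F [-7.2 -0.3  4.3] open 0.0299 q [ 44.   8. -15.  -0. -67. -96.]
r 0.2193 ang 0.852
0.95 [-0.0179 -0.0003 -0.0119  0.03    0.1     0.06  ]
1.05 [-0.0362 -0.0003 -0.0236  0.03    0.1     0.06  ]
1.15 [-0.0556 -0.0003 -0.0335  0.03    0.1     0.06  ]
1.25 [-0.0759 -0.0003 -0.0413  0.03    0.1     0.06  ]
1.35 [-0.0969 -0.0003 -0.0471  0.03    0.1     0.06  ]
1.45 [-0.1183 -0.0004 -0.0507  0.03    0.1     0.06  ]
1.55 [-0.14   -0.0004 -0.0522  0.03    0.1     0.06  ]
1.6 [-0.1508 -0.0004 -0.0522  0.03    0.1     0.06  ]
```

View pics/s2.png

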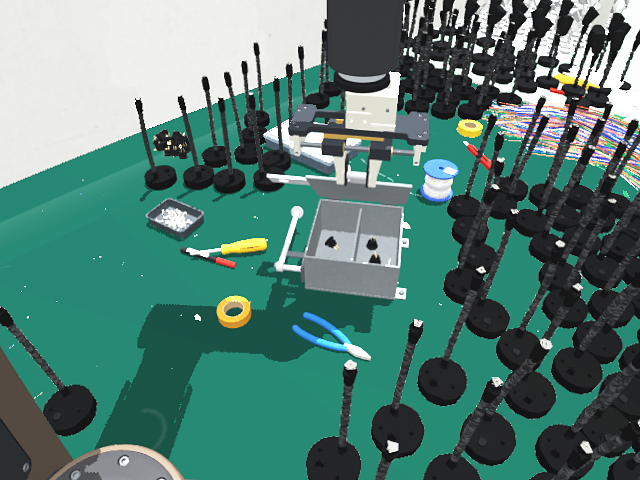

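The lid is at about 0.85 rad, held at its tab near (360,170). The rod is in full view from (283,267) to (297,212). I'll continue to upright.

Call:
{"op": "jog_arm", "data": {"targets": "-0.018 0 -0.012 0 0 0 -1;-0.036 0 -0.0236 0 0 0 -1;-0.0556 0 -0.0335 0 0 0 -1;-0.076 0 -0.0413 0 0 0 -1;-0.097 0 -0.047 0 0 0 -1;-0.118 0 -0.0507 0 0 0 -1;-0.14 0 -0.052 0 0 0 -1;-0.151 0 -0.052 0 0 0 -1"}}

```text
clock: 7.4
tool_pos: [0.618, 0.312, 0.2903]
orientation: [-180.0, 0.4, -141.8]
force: [-3.8, 2.9, 13.9]
opening: 0.0293
```

```bash
python3 - <<'E'
from h import *
st();arc([1.55,1.6,1.65])
E
```

```text
t 7.4 grasp(chest) [9.570e-02 1.000e-04 3.091e-01] phi 0.4 F [-3.8  2.9 13.9] open 0.0293 q [ 43.  20.   8.   0. -78. -95.]
r 0.2212 ang 1.606
1.55 [ 0.0124 -0.      0.0035 -0.04    0.38    0.1   ]
1.6 [ 1.5e-03 -1.0e-04  3.7e-03 -4.0e-02  3.8e-01  1.0e-01]
1.65 [-9.3e-03 -1.0e-04  4.3e-03 -4.0e-02  3.8e-01  1.0e-01]
```

Call:
{"op": "jog_arm", "data": {"targets": "-0.002 0 0.003 0 0 0 -1;-0.002 0 0.003 0 0 0 0.2;-0.002 0 0.003 0 0 0 0.2;-0.002 0 0.003 0 0 0 0.2;-0.002 0 0.003 0 0 0 0.2;-0.002 0 -0.02 0 0 0 0.2;-0.002 0 -0.05 0 0 0 0.2;-0.002 0 -0.08 0 0 0 0.2"}}

```text
clock: 8.4
tool_pos: [0.619, 0.3126, 0.371]
orientation: [-179.9, 0.3, -141.8]
force: [0.4, 0.1, 0.5]
opening: 0.0525
```

```bash
python3 - <<'E'
from h import *
st();p=snapshot("scene");save(p,"s3")
t=snapshot("top");save(t,"t3")
for n in ["lid_tab","lid_hole"]:
  for q in (p,t):
    for r in models.spot_point(n,q)[:2]: print(n,np.round(r["uv"],1),round(r["conf"],2))
for th in [1.5,1.55,1.6,1.65]:
    print(th,proj(p,C2W(P,[.088-.140*np.cos(th)-.0025*np.sin(th),.132,.088+.14*np.sin(th)])))
E
```

```text
t 8.4 grasp(chest) [ 0.097  -0.      0.3898] phi 0.3 F [0.4 0.1 0.5] open 0.0525 q [ 43.  19.  17.   0. -88. -95.]
lid_tab [366.1 100. ] 0.83
lid_hole [293.6 134.5] 0.85
1.5 [292.09429561 137.45425362]
1.55 [292.89365126 135.37509366]
1.6 [293.69457769 133.48407906]
1.65 [294.49438567 131.78398573]
```

View pics/s3.png

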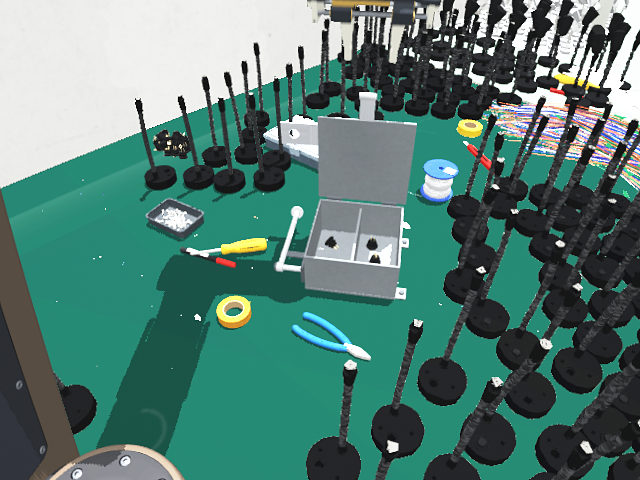

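The lid stands by itself at about 1.58 rad: its hole is seen at (293.6,134.5), which matches the prediction. Next I go to the rod.

```bash
python3 - <<'E'
from h import *
for X in [(.015,.132,.39),(.015,.132,.15)]: print(rel(*tcp_for(X)))
E
```

```text
[ 0.0817  0.1319 -0.0026 -0.03    0.28    0.1   ]
[ 0.0828  0.132   0.2374 -0.03    0.28    0.1   ]
```

Call:
{"op": "jog_arm", "data": {"targets": "0.04 0.02 0 0 0 0 -0.25;0.07 0.065 0 0 0.1 0 -0.25;0.0825 0.11 0 0 0.2 0 -0.25;0.0825 0.132 0.02 0 0.3 0 -0.25;0.0825 0.132 0.07 0 0.3 0 -0.25;0.0825 0.132 0.12 0 0.3 0 -0.25;0.0825 0.132 0.165 0 0.3 0 -0.25;0.0825 0.132 0.165 0 0.3 0 -0.25"}}

```text
clock: 9.7
tool_pos: [0.4711, 0.3638, 0.1996]
orientation: [-179.9, -0.5, -141.8]
force: [-0.2, 0.3, 0.7]
opening: 0.0331
```

```bash
python3 - <<'E'
from h import *
st()
for X in [(.022,.132,.1),(.022,.132,.054)]: print(rel(*tcp_for(X)))
p=snapshot("scene");save(p,"s4")
t=snapshot("top")
c=np.hstack([cv2.resize(p["img"][120:330,200:420],(400,382)),cv2.resize(t["img"][100:310,210:430],(400,382))]);cv2.imwrite("pics/m4.png",c[:,:,::-1])
E
```

```text
t 9.7 grasp(chest) [0.0124 0.1315 0.2184] phi -0.5 F [-0.2  0.3  0.7] open 0.0331 q [  56.   14.  -12.   -0.  -64. -108.]
[-0.0108  0.0008  0.1183 -0.14   -0.49    0.08  ]
[-0.0112  0.0009  0.1643 -0.14   -0.49    0.08  ]
```

View pics/m4.png

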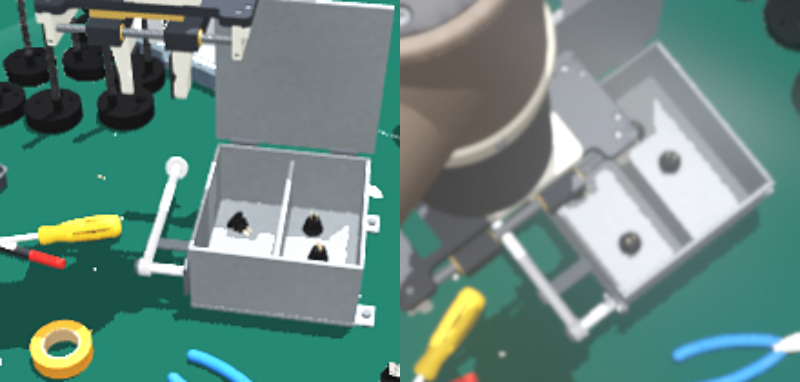

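The fingers hang over the rod. In the scene crop the rod runs (147,265) to (177,167), with its rest bar near (165,245), clear of the grip point. I descend and close.

Call:
{"op": "jog_arm", "data": {"targets": "-0.004 0 0.04 0 0 0 -0.25;-0.01 0.001 0.08 0 -0.3 0 -0.25;-0.011 0.001 0.12 0 -0.5 0 -0.25;-0.011 0.001 0.15 0 -0.5 0 -0.25;-0.011 0.001 0.164 0 -0.5 0 -0.25;-0.011 0.001 0.164 0 -0.5 0 -1;-0.011 0.001 0.164 0 -0.5 0 -1;-0.011 0.001 0.164 0 -0.5 0 -1"}}

```text
clock: 10.8
tool_pos: [0.4825, 0.374, 0.0421]
orientation: [-179.9, 0.6, -141.8]
force: [4.9, -3.9, 0.8]
opening: 0.0092
```

```bash
python3 - <<'E'
from h import *
st()
p=snapshot("scene")
t=snapshot("top")
c=np.hstack([cv2.resize(p["img"][120:330,200:420],(400,382)),cv2.resize(t["img"][100:310,210:430],(400,382))]);cv2.imwrite("pics/m5.png",c[:,:,::-1])
E
```

```text
t 10.8 grasp(chest) [0.0272 0.1325 0.0609] phi 0.6 F [ 4.9 -3.9  0.8] open 0.0092 q [  56.   24.  -21.    0.  -44. -108.]
```

View pics/m5.png

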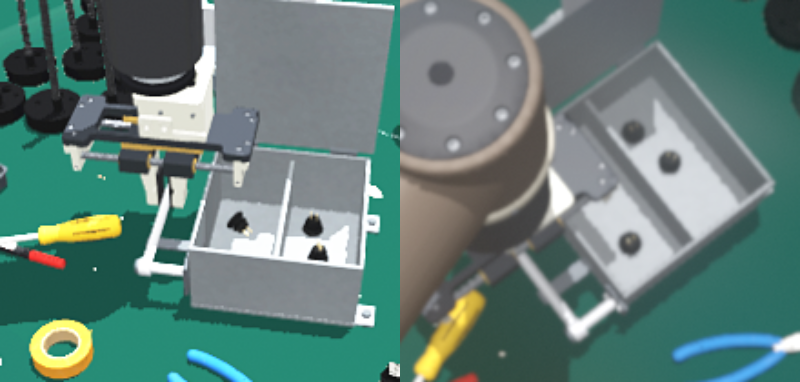

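The fingertips are only about 3 mm below the rod's axis, which is too shallow. I'll reopen, go lower, and grip again.

```bash
python3 - <<'E'
from h import *
st()
for X in [(.025,.132,.052)]: print(rel(*tcp_for(X)))
E
```

```text
t 10.9 grasp(chest) [0.0273 0.1324 0.0607] phi 0.6 F [ 3.5 -1.4  0.8] open 0.009 q [  56.   24.  -21.    0.  -44. -108.]
[ 2.6e-03 -3.0e-04  8.6e-03 -8.0e-02  6.2e-01  1.3e-01]
```

Call:
{"op": "jog_arm", "data": {"targets": "0 0 0 0 0 0 -0.4;0 0 0 0 0 0 -0.4;0.001 0 0.004 0 0 0 -0.4;0.001 0 0.009 0 0.6 0 -0.4;0.001 0 0.009 0 0.6 0 -0.4;0.001 0 0.009 0 0.6 0 -1;0.001 0 0.009 0 0.6 0 -1;0.001 0 0.009 0 0.6 0 -1"}}

```text
clock: 11.9
tool_pos: [0.4819, 0.3733, 0.0329]
orientation: [-179.9, 0.0, -141.8]
force: [0.8, -0.2, -1.1]
opening: 0.0088
```

```bash
cat >> h.py <<'E'
def rodarc(als,phis,g0,r=None):
    # g0: current grasp point relative; keep rod contact point in tool: depth offset d along tool z from grasp pt
    o,p,Rc=cur()
    for al,ph in zip(als,phis):
        X=[-.078+r*np.cos(al),.132,.045+r*np.sin(al)]
        tp,R=tcp_for(X,np.radians(ph),g0);print(round(al,3),ph,rel(tp,R))
E
python3 - <<'E'
from h import *
st()
g,phi,o=inchest();dep=.0188-(g[2]-.045);r=g[0]+.078;print("tcp below rod",dep,"r",r)
al=np.array([.05,.12,.2,.29,.38,.47,.56,.65]);rodarc(al,[0,0,0,4,9,14,19,24],dep,r)
E
```

```text
t 11.9 grasp(chest) [0.0266 0.1323 0.0517] phi 0.0 F [ 0.8 -0.2 -1.1] open 0.0088 q [  56.   25.  -21.    0.  -44. -108.]
tcp below rod 0.012106486940565795 r 0.10458191021325822
0.05 0 [ 1.0e-04 -2.0e-04 -5.2e-03 -8.0e-02  3.0e-02  1.3e-01]
0.12 0 [ 0.0008 -0.0003 -0.0125 -0.08    0.03    0.13  ]
0.2 0 [ 0.0021 -0.0003 -0.0208 -0.08    0.03    0.13  ]
0.29 4 [ 3.50e-03 -3.00e-04 -2.99e-02 -8.00e-02 -3.97e+00  1.30e-01]
0.38 9 [ 5.60e-03 -3.00e-04 -3.89e-02 -7.00e-02 -8.97e+00  1.40e-01]
0.47 14 [ 8.400e-03 -3.000e-04 -4.770e-02 -6.000e-02 -1.397e+01  1.400e-01]
0.56 19 [ 1.200e-02 -3.000e-04 -5.620e-02 -6.000e-02 -1.897e+01  1.400e-01]
0.65 24 [ 1.640e-02 -3.000e-04 -6.430e-02 -5.000e-02 -2.397e+01  1.400e-01]
```

Call:
{"op": "jog_arm", "data": {"targets": "0 0 0 0 0 0 -1;0 0 -0.005 0 0 0 -1;0.001 0 -0.0125 0 0 0 -1;0.002 0 -0.021 0 0 0 -1;0.0035 0 -0.03 0 -4 0 -1;0.0055 0 -0.039 0 -9 0 -1;0.0085 0 -0.0475 0 -14 0 -1;0.0085 0 -0.0475 0 -14 0 -1"}}

```text
clock: 12.9
tool_pos: [0.474, 0.367, 0.0815]
orientation: [-179.9, 14.1, -141.7]
force: [-4.5, 0.5, -2.8]
opening: 0.009
```

```bash
python3 - <<'E'
from h import *
st()
o,p,R=cur(); c=p-R@np.array([0,0,.0121]);Q=Ro.from_euler('z',-P[2]).apply(c-[P[0],P[1],0]);print(Q,np.hypot(Q[0]+.078,Q[2]-.045),np.arctan2(Q[2]-.045,Q[0]+.078))
al=np.array([.55,.63,.71,.79,.87,.95,1.03,1.1]);rodarc(al,[18,22,26,30,33,36,39,42],.0121,.1046)
p=snapshot("scene")
t=snapshot("top")
c=np.hstack([cv2.resize(p["img"][120:330,200:420],(400,382)),cv2.resize(t["img"][100:310,210:430],(400,382))]);cv2.imwrite("pics/m6.png",c[:,:,::-1])
E
```

```text
t 12.9 grasp(chest) [0.0119 0.1322 0.0998] phi 14.1 F [-4.5  0.5 -2.8] open 0.009 q [  59.   14.  -36.   11.  -27. -121.]
[0.01355583 0.13215717 0.09326014] 0.10349642530981716 0.4851009119286523
0.55 18 [-1.00e-04 -2.00e-04 -6.80e-03 -3.00e-02 -3.94e+00  2.10e-01]
0.63 22 [ 1.90e-03 -2.00e-04 -1.48e-02 -2.00e-02 -7.94e+00  2.10e-01]
0.71 26 [ 4.500e-03 -1.000e-04 -2.260e-02 -1.000e-02 -1.194e+01  2.100e-01]
0.79 30 [ 7.700e-03 -1.000e-04 -3.010e-02 -1.000e-02 -1.594e+01  2.100e-01]
0.87 33 [ 1.180e-02 -1.000e-04 -3.730e-02  0.000e+00 -1.894e+01  2.100e-01]
0.95 36 [ 1.630e-02 -1.000e-04 -4.410e-02  1.000e-02 -2.194e+01  2.100e-01]
1.03 39 [ 2.140e-02 -1.000e-04 -5.050e-02  1.000e-02 -2.494e+01  2.100e-01]
1.1 42 [ 2.620e-02 -1.000e-04 -5.570e-02  2.000e-02 -2.794e+01  2.100e-01]
```

View pics/m6.png

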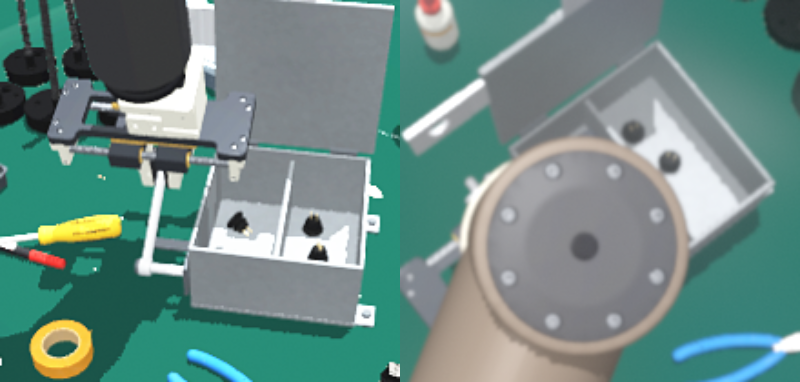

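```bash
python3 - <<'E'
from h import *
al=np.array([.55,.63,.71,.79,.87,.95,1.03,1.1]);rodarc(al,[16,18,20,22,24,26,27,28],.0121,.1040)
E
```

```text
0.55 16 [ 1.20e-03 -2.00e-04 -7.80e-03 -7.00e-02 -2.13e+00  1.40e-01]
0.63 18 [ 3.60e-03 -2.00e-04 -1.56e-02 -7.00e-02 -4.13e+00  1.40e-01]
0.71 20 [ 6.70e-03 -2.00e-04 -2.32e-02 -7.00e-02 -6.13e+00  1.40e-01]
0.79 22 [ 1.03e-02 -2.00e-04 -3.05e-02 -7.00e-02 -8.13e+00  1.40e-01]
0.87 24 [ 1.450e-02 -2.000e-04 -3.750e-02 -6.000e-02 -1.013e+01  1.500e-01]
0.95 26 [ 1.920e-02 -2.000e-04 -4.410e-02 -6.000e-02 -1.213e+01  1.500e-01]
1.03 27 [ 2.470e-02 -2.000e-04 -5.030e-02 -6.000e-02 -1.313e+01  1.500e-01]
1.1 28 [ 2.980e-02 -2.000e-04 -5.530e-02 -6.000e-02 -1.413e+01  1.500e-01]
```

Call:
{"op": "jog_arm", "data": {"targets": "0.001 0 -0.008 0 -2 0 -1;0.0035 0 -0.0155 0 -4 0 -1;0.0065 0 -0.023 0 -6 0 -1;0.0105 0 -0.0305 0 -8 0 -1;0.0145 0 -0.0375 0 -10 0 -1;0.019 0 -0.044 0 -12 0 -1;0.025 0 -0.05 0 -13 0 -1;0.025 0 -0.05 0 -13 0 -1"}}

```text
clock: 14.0
tool_pos: [0.4489, 0.3469, 0.1318]
orientation: [179.8, 25.7, -141.5]
force: [-12.6, 7.5, -12.6]
opening: 0.009
```

```bash
python3 - <<'E'
from h import *
st()
o,p,R=cur(); c=p-R@np.array([0,0,.0121]);Q=Ro.from_euler('z',-P[2]).apply(c-[P[0],P[1],0]);print(Q,np.hypot(Q[0]+.078,Q[2]-.045),np.arctan2(Q[2]-.045,Q[0]+.078))
rodarc(np.array([1.06,1.1,1.129,1.145]),[28]*4,.0121,.1040)
p=snapshot("scene");save(p,"s7")
t=snapshot("top")
c=np.hstack([cv2.resize(p["img"][120:330,200:420],(400,382)),cv2.resize(t["img"][100:310,210:430],(400,382))]);cv2.imwrite("pics/m7.png",c[:,:,::-1])
E
```

```text
t 14.0 grasp(chest) [-0.0238  0.1317  0.1487] phi 25.7 F [-12.6   7.5 -12.6] open 0.009 q [  53.    2.  -58.   54.   -8. -157.]
[-0.02092564  0.13179171  0.14266852] 0.11312216094187086 1.0419502257771023
1.06 28 [ 8.10e-03  2.00e-04  3.60e-03  3.80e-01 -2.34e+00  3.40e-01]
1.1 28 [ 1.06e-02  2.00e-04  2.00e-04  3.80e-01 -2.34e+00  3.40e-01]
1.129 28 [ 1.25e-02  2.00e-04 -2.20e-03  3.80e-01 -2.34e+00  3.40e-01]
1.145 28 [ 1.35e-02  2.00e-04 -3.50e-03  3.80e-01 -2.34e+00  3.40e-01]
```

View pics/m7.png

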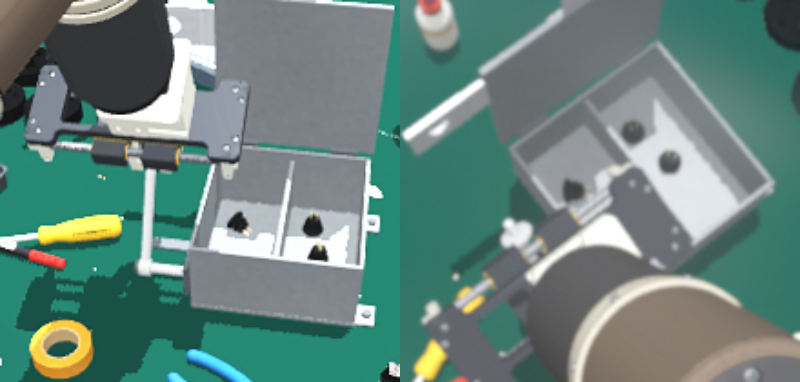

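The arm is close to a wrist singularity: j3 is at its range end and j5 is -8. The rod is at about 1.04 rad, and its pin at (517,235) in the top crop is clear of the gripper. I'll finish the rest with less tilt.

```bash
python3 - <<'E'
from h import *
rodarc(np.array([1.05,1.06,1.075,1.09,1.11,1.13,1.14]),[24,22,20,18,17,16,16],.0121,.112)
E
```

```text
1.05 24 [ 1.90e-03  2.00e-04 -4.00e-04  3.50e-01  1.64e+00  3.60e-01]
1.06 22 [ 3.00e-03  2.00e-04 -1.30e-03  3.40e-01  3.64e+00  3.70e-01]
1.075 20 [ 4.40e-03  2.00e-04 -2.70e-03  3.40e-01  5.64e+00  3.70e-01]
1.09 18 [ 5.80e-03  2.00e-04 -4.10e-03  3.30e-01  7.64e+00  3.80e-01]
1.11 17 [ 7.40e-03  2.00e-04 -5.90e-03  3.30e-01  8.64e+00  3.80e-01]
1.13 16 [ 9.00e-03  3.00e-04 -7.70e-03  3.20e-01  9.64e+00  3.80e-01]
1.14 16 [ 9.70e-03  3.00e-04 -8.60e-03  3.20e-01  9.64e+00  3.80e-01]
```

Call:
{"op": "jog_arm", "data": {"targets": "0.002 0 -0.0005 0 1.5 0 -1;0.003 0 -0.0015 0 3.5 0 -1;0.0045 0 -0.0025 0 5.5 0 -1;0.006 0 -0.004 0 7.5 0 -1;0.0075 0 -0.006 0 8.5 0 -1;0.009 0 -0.0075 0 9.5 0 -1;0.009 0 -0.0075 0 9.5 0 -1;0.009 0 -0.0075 0 9.5 0 -1"}}

```text
clock: 15.1
tool_pos: [0.4405, 0.3408, 0.135]
orientation: [179.8, 16.3, -141.5]
force: [-1.1, 5.5, -3.7]
opening: 0.0091
```

```bash
cat >> h.py <<'E'
def rodmeas():
    o,p,R=cur(); c=p-R@np.array([0,0,.0121]);Q=Ro.from_euler('z',-P[2]).apply(c-[P[0],P[1],0]);print("rodgrip",np.round(Q,4),"r",np.hypot(Q[0]+.078,Q[2]-.045),"al",np.arctan2(Q[2]-.045,Q[0]+.078))
E
python3 - <<'E'
from h import *
st();rodmeas()
p=snapshot("scene")
t=snapshot("top");save(t,"t8")
for q in (p,t):
  for n in ["rod_pin","rod_grip"]:
    for r in models.spot_point(n,q)[:2]: print(n,np.round(r["uv"],1),round(r["conf"],2))
  for al in [1.0,1.05,1.1,1.129,1.16]:
    pb=al-.34
    col=np.array([-.078+.157*np.cos(al),.132,.045+.157*np.sin(al)]);tip=col+.0025*np.array([np.cos(pb),0,np.sin(pb)])
    print(al,proj(q,C2W(P,tip)))
c=np.hstack([cv2.resize(p["img"][120:330,200:420],(400,382)),cv2.resize(t["img"][100:310,210:430],(400,382))]);cv2.imwrite("pics/m8.png",c[:,:,::-1])
E
```

```text
t 15.1 grasp(chest) [-0.0313  0.1321  0.153 ] phi 16.3 F [-1.1  5.5 -3.7] open 0.0091 q [  62.    5.  -40.   12.  -30. -123.]
rodgrip [-0.0294  0.1322  0.1466] r 0.11262719579772666 al 1.1247529909700966
rod_grip [281.9 209.3] 0.67
1.0 [285.57746986 180.45165128]
1.05 [284.58319486 180.73069477]
1.1 [283.55682413 181.24103951]
1.129 [282.94762566 181.64507441]
1.16 [282.28573205 182.16597521]
rod_pin [227.7 298.6] 0.61
rod_pin [277.8 229. ] 0.57
1.0 [269.52686677 222.99347332]
1.05 [272.18034402 226.1409632 ]
1.1 [274.97287776 229.48946641]
1.129 [276.65318505 231.52021753]
1.16 [278.49625489 233.76025558]
```

View pics/m8.png

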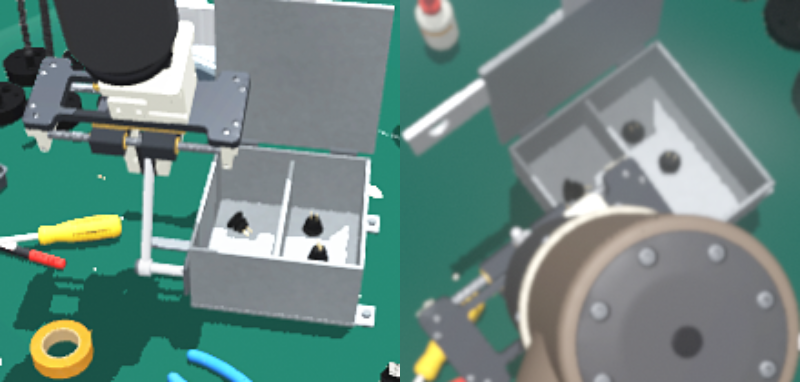

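Call:
{"op": "jog_arm", "data": {"targets": "0 0 0 0 0 0 0.3;0 0 0 0 0 0 0.3;0 0 0 0 0 0 0.3;0 0 0 0 0 0 0.3;0 0 0 0 0 0 0.3;0.015 0 0 0 0 0 0.3;0.035 0 -0.015 0 0 0 0.3;0.06 0 -0.04 0 0 0 0.3"}}

```text
clock: 16.4
tool_pos: [0.3862, 0.297, 0.1561]
orientation: [179.8, 16.2, -141.5]
force: [-0.6, 0.8, 0.2]
opening: 0.0569
```

```bash
python3 - <<'E'
from h import *
st()
for X,f in [((.04,.0,.40),0),((.092,.0,.40),0)]: print(rel(*tcp_for(X,np.radians(f))))
E
```

```text
t 16.4 grasp(chest) [-0.101   0.1311  0.1741] phi 16.2 F [-0.6  0.8  0.2] open 0.0569 q [  66.   -4.  -46.   13.  -34. -128.]
[-0.1921 -0.1318 -0.1791  0.21   16.15    0.45  ]
[-0.2421 -0.1322 -0.1646  0.21   16.15    0.45  ]
```

Call:
{"op": "jog_arm", "data": {"targets": "0.01 -0.02 -0.04 0 2 0 0.3;0 -0.05 -0.09 0 6 0 0.3;-0.02 -0.09 -0.13 0 10 0 0.3;-0.06 -0.12 -0.165 0 16 0 0.3;-0.105 -0.132 -0.175 0 16.2 0 0.3;-0.15 -0.132 -0.179 0 16.2 0 0.3;-0.192 -0.132 -0.179 0 16.2 0.4 0.3;-0.192 -0.132 -0.179 0 16.2 0.4 0.3"}}

```text
clock: 17.4
tool_pos: [0.5759, 0.2786, 0.3793]
orientation: [179.8, -0.2, -141.9]
force: [-0.4, 0.4, -0.6]
opening: 0.057
```

```bash
python3 - <<'E'
from h import *
st()
p=snapshot("scene");save(p,"s9")
t=snapshot("top");save(t,"t9")
for q in (p,t):
  for n in ["rod_pin","rod_grip","lid_hole","lid_tab"]:
    for r in models.spot_point(n,q)[:2]: print(n,np.round(r["uv"],1),round(r["conf"],2))
  for al in [1.0,1.05,1.1,1.129,1.16]:
    col=np.array([-.078+.157*np.cos(al),.132,.045+.157*np.sin(al)]);pb=al-.34;d=np.array([np.cos(pb),0,np.sin(pb)])
    print(al,proj(q,C2W(P,col+.0025*d)),proj(q,C2W(P,col+.014*d)),"grip",proj(q,C2W(P,[-.078+.105*np.cos(al),.132,.045+.105*np.sin(al)])))
c=np.hstack([cv2.resize(p["img"][150:290,250:350],(400,560),interpolation=cv2.INTER_CUBIC),cv2.resize(t["img"][190:330,240:340],(400,560),interpolation=cv2.INTER_CUBIC)]);cv2.imwrite("pics/m9.png",c[:,:,::-1])
E
```

```text
t 17.4 grasp(chest) [ 4.220e-02 -3.000e-04  3.981e-01] phi -0.2 F [-0.4  0.4 -0.6] open 0.057 q [ 43.  14.  11.  -0. -87. -95.]
rod_pin [283.6 179.8] 0.83
rod_grip [282.2 210.3] 0.85
lid_hole [293.8 134.8] 0.89
lid_tab [363.9  97.7] 0.6
1.0 [285.57746986 180.45165128] [286.46375847 174.32184268] grip [283.41826828 210.52380712]
1.05 [284.58319486 180.73069477] [285.41922699 174.45105305] grip [282.75813699 210.90521881]
1.1 [283.55682413 181.24103951] [284.33799202 174.82511816] grip [282.08174209 211.43557913]
1.129 [282.94762566 181.64507441] [283.6948352  175.15683283] grip [281.68259849 211.81195747]
1.16 [282.28573205 182.16597521] [282.99489374 175.60624437] grip [281.2508297  212.27038977]
1.0 [269.52686677 222.99347332] [265.28404143 216.96230913] grip [283.93363868 244.81025552]
1.05 [272.18034402 226.1409632 ] [268.05640909 220.22747521] grip [285.66043625 246.87671736]
1.1 [274.97287776 229.48946641] [270.9866135 223.7189346] grip [287.46189748 249.05313777]
1.129 [276.65318505 231.52021753] [272.75537558 225.84426253] grip [288.53896546 250.36350986]
1.16 [278.49625489 233.76025558] [274.6999515  228.19487614] grip [289.71500447 251.80151874]
```

View pics/m9.png

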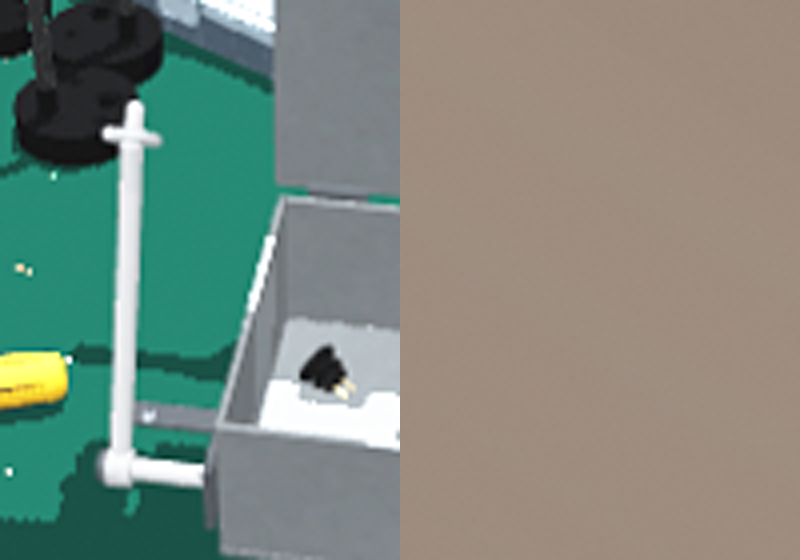

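View pics/s9.png

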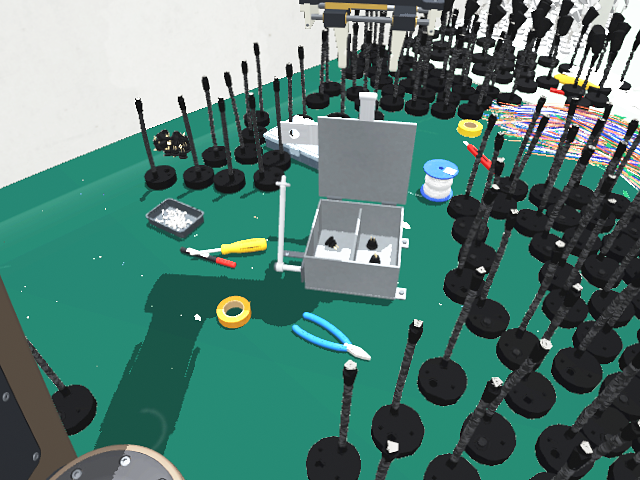

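```bash
python3 - <<'E'
from h import *
Rz=Ro.from_euler('z',-P[2])
acc={}
for k in range(3):
    p=snapshot("scene")
    pts=[]
    for v in range(172,266):
        for u in range(274,292):
            z=p["range_z"][v,u]
            if z<=0: continue
            X=Rz.apply(world(p,(u,v))-[P[0],P[1],0])
            if abs(X[1]-.132)<.012 and X[2]>.03 and -.12<X[0]<.05: pts.append(X)
    pts=np.array(pts)
    m=(pts[:,2]>.06)&(pts[:,2]<.17)
    q=pts[m]
    # robust line fit x = a + b z
    ln=cv2.fitLine(q[:,[0,2]].astype(np.float32),cv2.DIST_HUBER,0,.01,.01).ravel()
    al=np.arctan2(ln[1],ln[0])%np.pi
    # angle via pivot: surface offset: normal toward camera ~5mm
    print(len(q),"slope al",al,"mean",q.mean(0))
    for lo,hi in [(.06,.08),(.1,.12),(.15,.17),(.19,.21)]:
        s=pts[(pts[:,2]>lo)&(pts[:,2]<hi)]
        if len(s): print(lo,np.median(s,0),len(s),s.std(0))
E
```

```text
358 slope al 1.1339114 mean [-0.04781835  0.13095189  0.11581283]
0.06 [-0.06870368  0.13098447  0.07104569] 65 [0.0036682  0.00291748 0.00566594]
0.1 [-0.05029034  0.13044136  0.11070497] 64 [0.0036541  0.00280649 0.00573025]
0.15 [-0.02649494  0.13062912  0.1598904 ] 67 [0.00339405 0.0027866  0.00538102]
0.19 [-0.01321072  0.13072496  0.19322948] 51 [0.00654753 0.00442529 0.00201209]
362 slope al 1.1294513 mean [-0.04783421  0.13094921  0.11574308]
0.06 [-0.06908138  0.13106338  0.07078431] 67 [0.00357485 0.0029406  0.0059936 ]
0.1 [-0.05029404  0.13098387  0.11036725] 68 [0.00389768 0.00268051 0.00585531]
0.15 [-0.02688036  0.1309047   0.16060297] 70 [0.00343604 0.00279185 0.00565618]
0.19 [-0.01692589  0.13050426  0.19304304] 46 [0.00660444 0.00433624 0.00195284]
361 slope al 1.1307397 mean [-0.04802074  0.13091404  0.11551687]
0.06 [-0.06952087  0.13103443  0.07021418] 63 [0.00330514 0.00278439 0.00582301]
0.1 [-0.05066646  0.13070587  0.11004941] 64 [0.00349946 0.00271791 0.00568444]
0.15 [-0.0270936   0.13070809  0.15994712] 68 [0.00340405 0.00282925 0.00547624]
0.19 [-0.01493109  0.13066654  0.19336555] 50 [0.00664182 0.00444097 0.00198001]
```

The depth fit puts the rod at 1.131 rad, against the 1.129 needed. Now I regrip the tab.

```bash
python3 - <<'E'
from h import *
for X,f in [((.091,.0,.38),0),((.091,.0,.304),0)]: print(rel(*tcp_for(X,np.radians(f))))
E
```

```text
[-5.13e-02  1.00e-04  2.01e-02  2.00e-01 -3.00e-02  8.00e-02]
[-0.0513 -0.0002  0.0961  0.2    -0.03    0.08  ]
```

Call:
{"op": "jog_arm", "data": {"targets": "-0.03 0 0 0 0 0 0.3;-0.051 0 0.02 0 0 0 0.3;-0.051 0 0.045 0 0 0 0.3;-0.051 0 0.07 0 0 0 0.3;-0.051 0 0.096 0 0 0 0.3;-0.051 0 0.096 0 0 0 0.3;-0.051 0 0.096 0 0 0 -1;-0.051 0 0.096 0 0 0 -1"}}

```text
clock: 19.05
tool_pos: [0.6144, 0.3091, 0.2869]
orientation: [179.8, 0.1, -141.8]
force: [-0.0, 0.1, 0.5]
opening: 0.0423
```

```bash
python3 - <<'E'
from h import *
st();p=snapshot("scene");c=cv2.resize(p["img"][40:220,260:440],(540,540));cv2.imwrite("pics/s10.png",c[:,:,::-1])
E
```

```text
t 19.05 grasp(chest) [0.0912 0.     0.3057] phi 0.1 F [-0.   0.1  0.5] open 0.0423 q [ 43.  20.   8.  -0. -78. -95.]
```

View pics/s10.png

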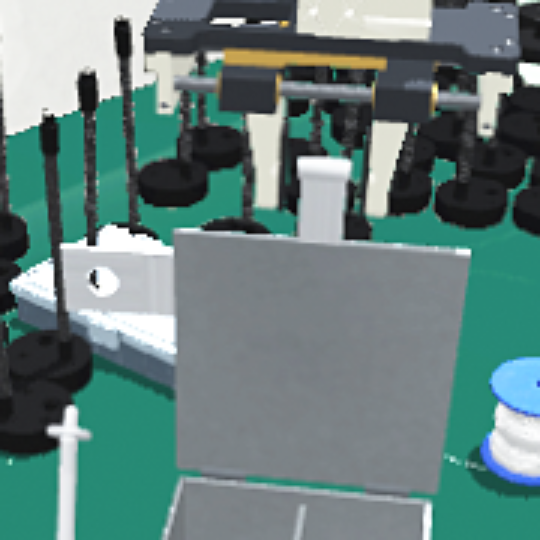

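The fingers at (265,180) and (375,180) straddle the tab at (323,185). I close them and start lowering slowly.

Call:
{"op": "jog_arm", "data": {"targets": "0 0 0 0 0 0 -1;0 0 0 0 0 0 -1;0 0 0 0 0 0 -1;0 0 0 0 0 0 -1;0.005 0 0 0 0 0 -1;0.011 0 0 0 0 0 -1;0.017 0 0.001 0 0 0 -1;0.023 0 0.0015 0 0 0 -1"}}

```text
clock: 20.1
tool_pos: [0.5962, 0.2951, 0.2862]
orientation: [179.8, 0.2, -141.8]
force: [-1.0, 2.1, 5.9]
opening: 0.0298
```

```bash
cat >> h.py <<'E'
def arc2(ths,r):
    for th in ths:
        X=[.088-r*np.cos(th),0,.088+r*np.sin(th)];print(round(th,3),rel(*tcp_for(X)))
E
python3 - <<'E'
from h import *
st();arc([]);arc2(np.arange(1.42,1.05,-.05),.2175)
E
```

```text
t 20.1 grasp(chest) [6.82e-02 1.00e-04 3.05e-01] phi 0.2 F [-1.   2.1  5.9] open 0.0298 q [ 43.  18.   5.  -0. -76. -95.]
r 0.2179 ang 1.48
1.42 [ 1.29e-02 -2.00e-04  1.90e-03  2.00e-01  2.20e-01  1.00e-01]
1.37 [ 2.36e-02 -2.00e-04  3.80e-03  2.00e-01  2.20e-01  1.00e-01]
1.32 [ 3.42e-02 -2.00e-04  6.20e-03  2.00e-01  2.20e-01  1.00e-01]
1.27 [ 4.47e-02 -2.00e-04  9.10e-03  2.00e-01  2.20e-01  1.00e-01]
1.22 [ 5.50e-02 -2.00e-04  1.26e-02  2.00e-01  2.20e-01  1.00e-01]
1.17 [ 6.52e-02 -2.00e-04  1.65e-02  2.00e-01  2.20e-01  1.00e-01]
1.12 [ 7.51e-02 -2.00e-04  2.10e-02  2.00e-01  2.20e-01  1.00e-01]
1.07 [ 8.48e-02 -2.00e-04  2.59e-02  2.00e-01  2.20e-01  1.00e-01]
```

Call:
{"op": "jog_arm", "data": {"targets": "0.013 0 0.002 0 0 0 -1;0.0235 0 0.004 0 0 0 -1;0.034 0 0.006 0 0 0 -1;0.0445 0 0.009 0 0 0 -1;0.055 0 0.0125 0 0 0 -1;0.065 0 0.0165 0 0 0 -1;0.075 0 0.021 0 0 0 -1;0.085 0 0.026 0 0 0 -1"}}

```text
clock: 21.1
tool_pos: [0.5282, 0.242, 0.2598]
orientation: [179.8, 0.2, -141.8]
force: [-3.9, 1.2, 4.2]
opening: 0.0293
```

```bash
python3 - <<'E'
from h import *
st();arc([]);arc2(np.arange(1.04,.84,-.03),.2175)
p=snapshot("scene");c=cv2.resize(p["img"][100:280,240:420],(540,540));cv2.imwrite("pics/s11.png",c[:,:,::-1])
E
```

```text
t 21.1 grasp(chest) [-1.800e-02  2.000e-04  2.786e-01] phi 0.2 F [-3.9  1.2  4.2] open 0.0293 q [ 44.  11.  -9.  -0. -71. -95.]
r 0.2181 ang 1.063
1.04 [ 0.0041 -0.0003  0.0031  0.22    0.18    0.1   ]
1.01 [ 0.0097 -0.0003  0.0064  0.22    0.18    0.1   ]
0.98 [ 0.0152 -0.0003  0.01    0.22    0.18    0.1   ]
0.95 [ 0.0206 -0.0003  0.0137  0.22    0.18    0.1   ]
0.92 [ 0.0259 -0.0003  0.0175  0.22    0.18    0.1   ]
0.89 [ 0.031  -0.0003  0.0215  0.22    0.18    0.1   ]
0.86 [ 0.036  -0.0004  0.0257  0.22    0.18    0.1   ]
```

View pics/s11.png

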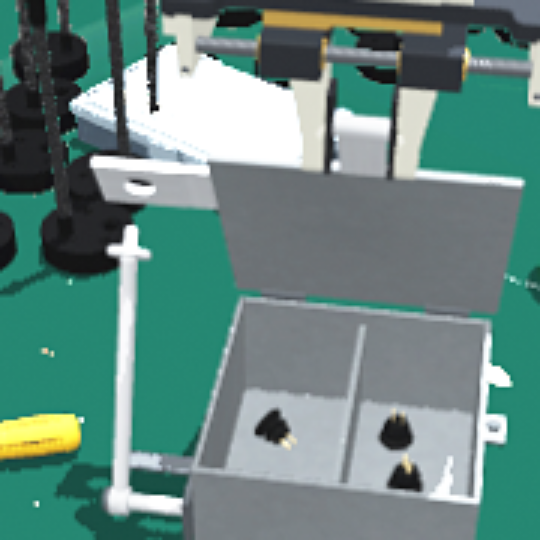

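The ear hole at (138,187) comes down over the pin at (130,235). I'll lower to 0.89 and look again.

Call:
{"op": "jog_arm", "data": {"targets": "0.004 0 0.003 0 0 0 -1;0.0095 0 0.0065 0 0 0 -1;0.015 0 0.01 0 0 0 -1;0.0205 0 0.0135 0 0 0 -1;0.026 0 0.0175 0 0 0 -1;0.031 0 0.0215 0 0 0 -1;0.031 0 0.0215 0 0 0 -1;0.031 0 0.0215 0 0 0 -1"}}

```text
clock: 22.15
tool_pos: [0.5015, 0.2211, 0.2369]
orientation: [179.7, -0.1, -141.8]
force: [-5.5, -0.4, 5.2]
opening: 0.0294
```

```bash
python3 - <<'E'
from h import *
st();arc([]);arc2(np.arange(.88,.74,-.02),.2178)
p=snapshot("scene");c=cv2.resize(p["img"][130:230,240:340],(500,500),interpolation=cv2.INTER_CUBIC);cv2.imwrite("pics/s12.png",c[:,:,::-1])
E
```

```text
t 22.15 grasp(chest) [-0.0519  0.0003  0.2557] phi -0.1 F [-5.5 -0.4  5.2] open 0.0294 q [ 44.   8. -14.  -0. -67. -96.]
r 0.2184 ang 0.876
0.88 [-1.1e-03 -4.0e-04 -2.0e-04  2.5e-01 -5.0e-02  7.0e-02]
0.86 [ 0.0022 -0.0004  0.0027  0.25   -0.05    0.07  ]
0.84 [ 0.0055 -0.0004  0.0055  0.25   -0.05    0.07  ]
0.82 [ 0.0087 -0.0004  0.0085  0.25   -0.05    0.07  ]
0.8 [ 0.0118 -0.0004  0.0115  0.25   -0.05    0.07  ]
0.78 [ 0.0149 -0.0004  0.0146  0.25   -0.05    0.07  ]
0.76 [ 0.018  -0.0004  0.0177  0.25   -0.05    0.07  ]
0.74 [ 0.0209 -0.0004  0.0209  0.25   -0.05    0.07  ]
```

View pics/s12.png

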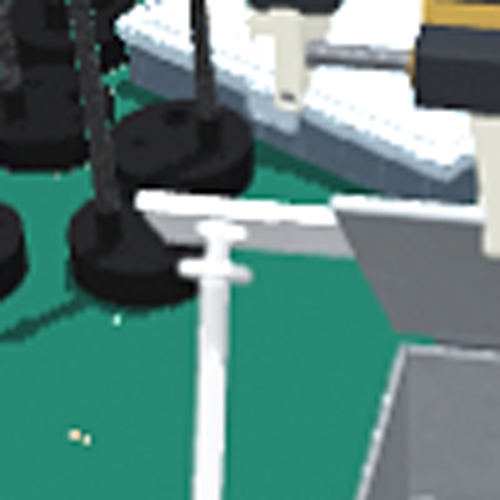

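The pin tip at (220,228) is just under the ear, which shows edge-on. I'll lower slowly while watching the force.

Call:
{"op": "jog_arm", "data": {"targets": "0.0005 0 0.001 0 0 0 -1;0.002 0 0.0025 0 0 0 -1;0.004 0 0.004 0 0 0 -1;0.0055 0 0.0055 0 0 0 -1;0.007 0 0.007 0 0 0 -1;0.0085 0 0.0085 0 0 0 -1;0.0085 0 0.0085 0 0 0 -1;0.0085 0 0.0085 0 0 0 -1"}}

```text
clock: 23.2
tool_pos: [0.4933, 0.2147, 0.2279]
orientation: [179.7, -0.2, -141.9]
force: [-7.2, -1.4, 6.5]
opening: 0.0294
```

```bash
python3 - <<'E'
from h import *
st();arc([]);arc2(np.arange(.82,.74,-.01),.2182)
p=snapshot("scene");c=cv2.resize(p["img"][130:230,240:340],(500,500),interpolation=cv2.INTER_CUBIC);cv2.imwrite("pics/s13.png",c[:,:,::-1])
E
```

```text
t 23.2 grasp(chest) [-0.0622  0.0003  0.2467] phi -0.2 F [-7.2 -1.4  6.5] open 0.0294 q [ 44.   8. -16.  -0. -66. -96.]
r 0.2185 ang 0.813
0.82 [-0.0014 -0.0004 -0.0008  0.27   -0.24    0.05  ]
0.81 [ 2.0e-04 -4.0e-04  7.0e-04  2.7e-01 -2.4e-01  5.0e-02]
0.8 [ 0.0018 -0.0004  0.0022  0.27   -0.24    0.05  ]
0.79 [ 0.0033 -0.0004  0.0037  0.27   -0.24    0.05  ]
0.78 [ 0.0049 -0.0004  0.0053  0.27   -0.24    0.05  ]
0.77 [ 0.0064 -0.0004  0.0069  0.27   -0.24    0.05  ]
0.76 [ 0.0079 -0.0004  0.0084  0.27   -0.24    0.05  ]
0.75 [ 0.0094 -0.0004  0.01    0.27   -0.24    0.05  ]
```

View pics/s13.png

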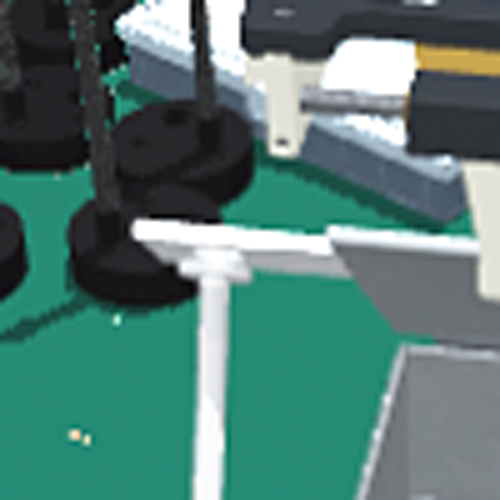

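Call:
{"op": "jog_arm", "data": {"targets": "0.001 0 0.0015 0 0 0 -1;0.002 0 0.0025 0 0 0 -1;0.003 0 0.0035 0 0 0 -1;0.004 0 0.0045 0 0 0 -1;0.005 0 0.0055 0 0 0 -1;0.0055 0 0.006 0 0 0 -1;0.0055 0 0.006 0 0 0 -1;0.0055 0 0.006 0 0 0 -1"}}

```text
clock: 24.25
tool_pos: [0.4894, 0.2115, 0.223]
orientation: [179.7, -0.1, -141.8]
force: [-5.3, 1.3, 11.0]
opening: 0.0294
```

```bash
python3 - <<'E'
from h import *
st();arc([])
p=snapshot("scene");c=cv2.resize(p["img"][130:230,240:340],(500,500),interpolation=cv2.INTER_CUBIC);cv2.imwrite("pics/s14.png",c[:,:,::-1])
E
```

```text
t 24.25 grasp(chest) [-0.0673  0.0003  0.2418] phi -0.1 F [-5.3  1.3 11. ] open 0.0294 q [ 44.   7. -17.  -0. -65. -96.]
r 0.2186 ang 0.781
```

View pics/s14.png

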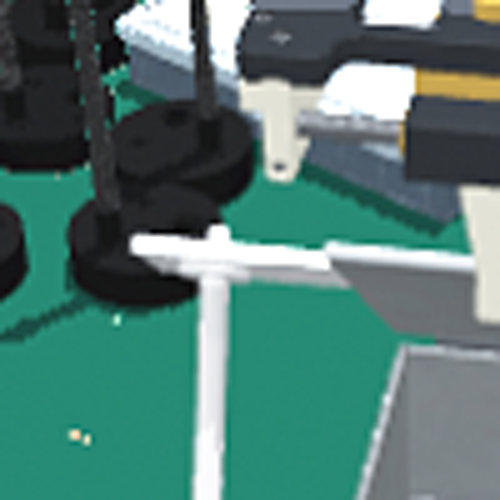

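The pin tip shows above the ear at (219,232), the lid is at about 0.78, and the upward force rose to 11 N, so the collar is carrying. I release gently and retreat upward.

Call:
{"op": "jog_arm", "data": {"targets": "-0.0005 0 -0.0005 0 0 0 -1;-0.0005 0 -0.0005 0 0 0 -0.2;-0.0005 0 -0.0005 0 0 0 0.1;-0.0005 0 -0.0005 0 0 0 0.4;-0.0005 0 -0.0005 0 0 0 0.4;-0.0005 0 -0.0005 0 0 0 0.4;-0.0005 0 -0.0005 0 0 0 0.4;-0.0005 0 -0.02 0 0 0 0.4"}}

```text
clock: 25.3
tool_pos: [0.4891, 0.2113, 0.2419]
orientation: [179.7, -0.3, -141.9]
force: [0.2, 0.2, 0.1]
opening: 0.0613
```

```bash
python3 - <<'E'
from h import *
st()
p=snapshot("scene");c=cv2.resize(p["img"][110:290,240:420],(540,540),interpolation=cv2.INTER_CUBIC);cv2.imwrite("pics/s15.png",c[:,:,::-1])
E
```

```text
t 25.3 grasp(chest) [-0.0676  0.0003  0.2607] phi -0.3 F [0.2 0.2 0.1] open 0.0613 q [ 44.   7. -15.  -0. -68. -96.]
```

View pics/s15.png

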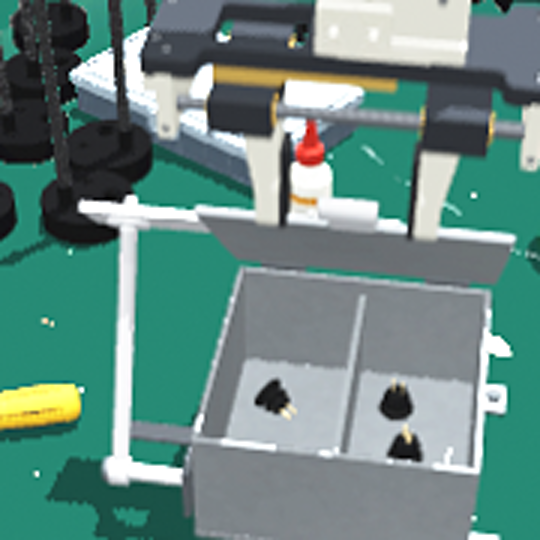

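The lid stays up on the rod with the gripper off it. I retreat upward and then out towards the start.

Call:
{"op": "jog_arm", "data": {"targets": "0 0 -0.03 0 0 0 0.4;0 0 -0.07 0 0 0 0.4;0 0 -0.11 0 0 0 0.4;0.03 0 -0.15 0 0 0 0.4;0.07 0 -0.16 0 0 0 0.4;0.07 0.04 -0.16 0 0 0 0.4;0.07 0.09 -0.16 0 0 0 0.4;0.07 0.14 -0.16 0 0 0 0.4"}}

```text
clock: 26.35
tool_pos: [0.3485, 0.2791, 0.4064]
orientation: [179.8, 0.1, -141.9]
force: [0.5, 0.4, -0.2]
opening: 0.0614
```

Call:
{"op": "jog_arm", "data": {"targets": "0 0.06 0 0 0 0 0.4;0 0.12 0 0 0 0 0.4;0 0.18 0 0 0 0 0.4;0 0.24 0 0 0 0 0.4;0 0.29 0 0 0 0 0.4;0 0.32 0 0 0 0 0.4;0 0.32 0 0 0 0 0.4;0 0.32 0 0 0 0 0.4"}}

```text
clock: 27.35
tool_pos: [0.1513, 0.5304, 0.4077]
orientation: [179.8, 0.1, -141.9]
force: [-0.0, 0.9, 0.2]
opening: 0.061
```

```bash
python3 - <<'E'
from h import *
st()
p=snapshot("scene");save(p,"s16")
t=snapshot("top");c=np.hstack([cv2.resize(p["img"][130:290,240:420],(400,356)),cv2.resize(t["img"],(400,300))[:0] if 0 else cv2.copyMakeBorder(cv2.resize(t["img"],(400,300)),0,56,0,0,0)]);cv2.imwrite("pics/m16.png",c[:,:,::-1])
th=.785
for q in (p,t):
  X=[.088-.14*np.cos(th)-.0025*np.sin(th),.132,.088+.14*np.sin(th)+.0025*np.cos(th)]*1
  print("pred hole",proj(q,C2W(P,X)),"tab",proj(q,C2W(P,[.088-.214*np.cos(th),0,.088+.214*np.sin(th)])))
  for n in ["rod_pin","lid_hole","lid_tab","cutter","screwdriver","tape","marker_pen"]:
    for r in models.spot_point(n,q)[:1]: print(n,np.round(r["uv"],1),round(r["conf"],2))
E
```

```text
t 27.35 grasp(chest) [-0.1366  0.4598  0.4265] phi 0.1 F [-0.   0.9  0.2] open 0.061 q [  94.    5.    4.   -0.  -88. -146.]
pred hole [282.46694283 182.85791036] tab [355.78556329 182.77846343]
rod_pin [282.6 178.5] 0.63
lid_hole [282.6 184.1] 0.65
lid_tab [352.9 181.2] 0.56
screwdriver [230.1 252.7] 0.69
tape [234.4 315. ] 0.94
marker_pen [208.8 264. ] 0.61
pred hole [278.24196192 233.58206779] tab [379.04189827 196.57486516]
rod_pin [277.  231.8] 0.66
lid_hole [276.4 233.4] 0.75
lid_tab [374.7 194.1] 0.72
cutter [404.9 293.3] 0.7
screwdriver [226.5 296.5] 0.76
tape [311.  349.3] 0.74
marker_pen [217.7 319.7] 0.93
```

View pics/s16.png

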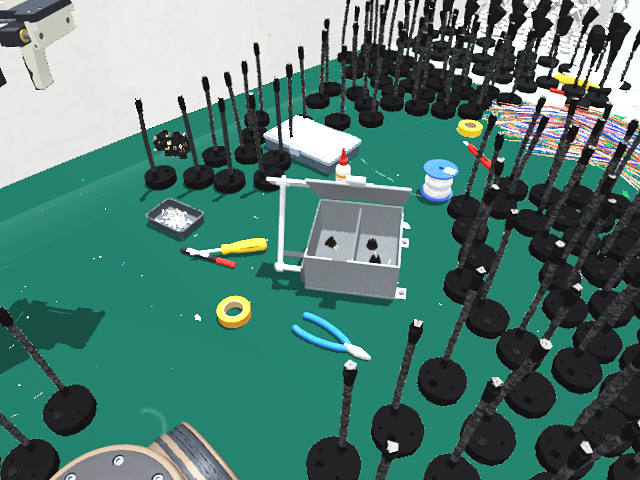

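View pics/m16.png

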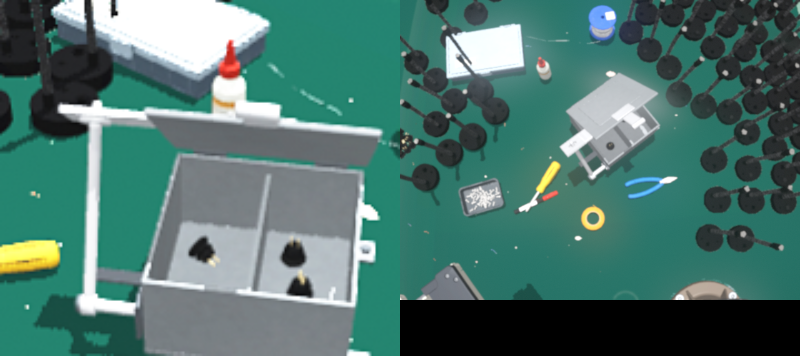

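```bash
python3 - <<'E'
from h import *
t=snapshot("top");cv2.imwrite("pics/t17.png",cv2.resize(t["img"][190:290,240:340],(500,500),interpolation=cv2.INTER_CUBIC)[:,:,::-1])
o=cv2.imread("pics/top0.png")[:,:,::-1];d=np.abs(o.astype(int)-t["img"]).max(2)
for n,(u,v) in dict(cutter=(400,298),screw=(235,285),tape=(309,350),pen=(220,320)).items(): print(n,(d[v-25:v+25,u-30:u+30]>50).mean())
E
```

```text
cutter 0.0
screw 0.0
tape 0.0
pen 0.0
```

View pics/t17.png

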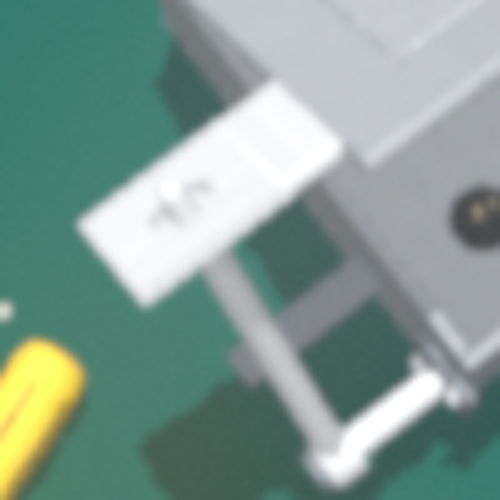

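The top picture shows the pin coming up through the hole at about (175,195), with the ear resting on the collar. The regions around the tools haven't changed. I'm handing in.

```bash
python3 - <<'E'
from h import *
print(job.close_job())
E
```

```text
the job is handed in; nothing more can be done
None
```

The chest is open with its lid propped on the rod, and I handed the job in at about 27 s.

**What I did:**
- I raised the lid by its tab until it stood alone at about 1.58 rad.
- I swung the rod up and let go of it. A depth fit put it at 1.131 rad, against the 1.129 needed.
- I gripped the tab again, lowered the lid onto the pin, released it and backed the arm away.

**Last checks:**
- The top picture shows the pin through the ear's hole, with the ear resting on the collar.
- The lid was at about 0.78 rad just before release (0.785 is propped). Afterwards the networks found the hole within about 2 px of the propped position.
- The networks placed the tab 3–5 px from where I predicted it. I put this down to their inaccuracy, because the hole and pin agreed.
- The wrist force is near zero, and nothing is in the gripper.
- The picture around the cutter, screwdriver, tape and marker is unchanged from the start.

**What went less well:**
- My first grip on the rod was too shallow, so I took it again lower down.
- While I swung the rod up, tilting the tool brought joint 3 close to the end of its range, and the fingers slid about 9 mm along the rod. The highest force I read there was about 19 N. I reduced the tilt and finished the swing.

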